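# Nudge the slipped mosaic tile back into line

## Robot

A 6-joint arm with a two-finger parallel gripper is mounted at the origin on the work surface. World frame = base frame: x ahead of the robot, y to its left, z up, the work surface at z = 0. Lengths are in m, angles in degrees, forces in N, time in s.
With the tool pointing down it reaches from about 0.375 to 0.9 m from the base axis. Payload 3.1 kg.
Tool frame: the origin (TCP) lies at the very end of the fingers, on their centre line; the grasp point (between the pads) lies 19 mm behind it; z points along the fingers, y is the direction in which the jaws open and shut (so a half turn about z gives the same grasp; the last joint's range is limited). The gripper opens to 87 mm and grips with 3 to 60 N. Pads are 19 mm wide; open, the fingers measure 117 mm over their backs; the gripper's body (75 mm by 190 mm) begins 51 mm behind the grasp point.
Start: joints at [-10.227, 30.224, 82.088, -0, 67.689, -10.227], TCP at [0.625, 0, 0.223] pointing down, gripper open.
Joint ranges: [-176.69, 176.69], [-43.24, 126.21], [12.49, 139.97], [-82, 262], [0, 151.66], [-163.58, 163.58]. Speed limits (degrees/s): [159.86, 159.86, 180, 180, 180, 180].

## Interface

Orientations are given as a 3x3 rotation matrix whose columns are the frame's x, y, z axes.
In Python, from rig import read_state, capture, hand_in gives the robot as it stands. The module is installed in compiled form; this text tells all that it offers.
- The arm moves only by the tool move_arm, never from a script. Its arguments are lists of equal length, an entry for each row: "linear": the shift along the tool's x, y, z in cm, a list of three; "angular": the turn, a rotation vector about the tool's x, y, z in rad, a list of three; "fingers": the gripper command: -1 is fully open, 1 is shut, values between are in proportion. In form: {"linear": [[tx, ty, tz], ...], "angular": [[wx, wy, wz], ...], "fingers": [fingers, ...]}. A call has 1 to 12 rows; each row is the pose to reach, as a shift and turn from the pose measured when the call began, along the tool's axes at that moment; what a row does not reach only later rows make up. A row lasts 1/12 s, in which the tool goes at most 41.7 mm and 7.16 degrees, less where a joint would pass 70% of its speed; a pose out of reach is approached as far as the arm can. A call with a gripper value outside its range is refused whole. The fingers move at their own pace and stop on an object; the grip force is fixed at half the most. Time passes only in rows, so rows that repeat a pose let the fingers close. It gives the time, the measured TCP pose, the force and the opening at its end, in the units of the state.
- read_state(): the state, without advancing time (a new reading comes with each control period).
- capture(name): name is "scene" or "side" or "wrist"; returns a dict with "color" (480x640x3 uint8, red, green, blue), "fx", "fy", "cx", "cy" (pixels), "view" (4x4, takes a point from world to camera coordinates); the wrist camera has in their place "hand_eye" (4x4, takes a point from camera to tool coordinates, whose origin is the TCP and whose axes are the flange's). Camera axes: x right, y down, z forward; pixel columns grow to the right and rows downward; lengths in m; the calibration is good to about 2 mm. A picture is of the moment at which its call begins: read the wrist's pose just before it. There is no depth.
- hand_in(): hands the job in, once; it reports no verdict.
The state is a dict: "time_s": time; "joint_positions": joint angles; "qvel": joint speeds; "tau": joint torques, N m; "position": TCP position; "tcp_rot": TCP orientation; "force": force on the tool from outside, world axes, zero at the start; "moment": the same for the moment, N m; "opening": opening from 0.0 (shut) to 1.0 (fully open).
Only numpy, scipy, OpenCV 4.12 (cv2) and the standard library are available. Lean on these libraries where they do the work, as an engineer would, in place of code of your own. Each camera call takes 0.05 s, during which the arm holds its last target. There are 200 camera calls.

## Task

On the layout board a glass mosaic panel lies dry, three rows of three tiles, and the last tile of one row, at the end to the robot's left, has slipped out of line. Nudge it gently home with the fingertips, sliding it along its row until it lies square in its row and its outer end is in line with the last tiles of the other rows, then take the hand away. Do not lift or tip it, touch no other tile, leave the rest of the panel, the jar, the scraper and the glass strip as they lie.

Things in the scene. Friction and masses are not known exactly. Their poses are not given: they have to be found in the camera images.
- tile_out: the slipped tile: white glass tile with an inlaid oval, 66 x 90 x 10 mm, loose; origin at the centre of its underside, z up, y along its row. It weighs 0.12 to 0.19 kg and slides freely on the plywood when pushed (about 1 N). It stands 25 to 50 mm too far out of its row (to the board's +y), up to 0.03 rad crooked. Nothing fixed stops it in its place: pushed farther, it closes its joint and shifts its neighbour.
- board: fixed plywood layout board carrying the panel of 3 x 3 tiles, 3 mm joints. Origin on the table top below the panel's centre; x across the rows, away from the robot; y along the rows, + towards their open left end; top face 12 mm up. Rows are centred at x = -69, 0, 69 mm. A last tile in place has its centre at y = 93 mm. Strips as high as the tiles border the panel's near side and right end.
- row_end (a point): point on the board's top face (12 mm above the table) at the left end of the panel, on the centre line of the middle row: the outer ends of the last tiles lie in line here, across the rows (the board's x, y = 138 mm). From here outwards the board is bare for 100 mm; its axes are the board's.
- neighbour: white glass tile with an inlaid oval, 66 x 90 x 10 mm, loose; origin at the centre of its underside, z up, y along its row; the next tile in the slipped tile's row, 93 mm (centre to centre) from where the slipped tile belongs. Which of the three rows that is changes.
- green_1: white glass tile with an inlaid oval, 66 x 90 x 10 mm, loose; origin at the centre of its underside, z up, y along its row; the middle tile of another row, in place
- green_2: white glass tile with an inlaid oval, 66 x 90 x 10 mm, loose; origin at the centre of its underside, z up, y along its row; the middle tile of the remaining row, in place
- end_1: white glass tile with an inlaid oval, 66 x 90 x 10 mm, loose; origin at the centre of its underside, z up, y along its row; the last tile of green_1's row, in place
- end_2: white glass tile with an inlaid oval, 66 x 90 x 10 mm, loose; origin at the centre of its underside, z up, y along its row; the last tile of green_2's row, in place
- jar: squat white jar with a black lid, 68 mm across, 75 mm tall, loose on the table just past the board's left edge; origin at the centre of its underside
- scraper: scraper with a black handle, about 190 mm long, 40 mm wide, 17 mm high, loose, lying on the table past the board's left edge; origin at table height below the joint of handle (towards its -x, 115 mm) and blade (towards +x, 73 mm)
- strip: loose strip of sheet glass 30 x 190 x 8 mm, lying on the table beyond the board's far edge; origin at the centre of its underside, y along its length
- white_1: white glass tile with an inlaid oval, 66 x 90 x 10 mm, loose; origin at the centre of its underside, z up, y along its row; a tile at the right end of a row, in place
- white_2: white glass tile with an inlaid oval, 66 x 90 x 10 mm, loose; origin at the centre of its underside, z up, y along its row; a tile at the right end of a row, in place
- white_3: white glass tile with an inlaid oval, 66 x 90 x 10 mm, loose; origin at the centre of its underside, z up, y along its row; a tile at the right end of a row, in place
Not all that is in view belongs to the job. What is shaped like the tile_out but pink is not meant. Leave any orange look-alike of the neighbour alone.

How it is judged (in metres and radians):
On the way, in this order (a step that is already met when the one before it is completed fails the run):
1. the fingertips touch the slipped tile while it is still out of line (contact force between the fingers and tile_out above 0.1 N and y of tile_out in the frame of board above 0.1 m), for 0.05 s.
2. the slipped tile lies flat in its place, in line with the other row ends (y of tile_out in the frame of board between 0.089 and 0.097 m and x of tile_out in the frame of neighbour between -0.005 and 0.005 m and angle between the y axis of tile_out and the y axis of board, either way round below 0.06 rad and z of tile_out in the frame of board below 0.014 m and angle between tile_out's own z axis and vertical below 0.05 rad), for 0.2 s.
At the end, for the whole second after the job is handed in: The slipped tile lies at rest flat on the board in its row: its outer end in line with the other rows' ends within 4 mm, within 5 mm of its row's centre line, square within 0.06 rad (3.4 degrees); every other tile is within 6 mm of where it lay, the jar, scraper and strip within 10 mm (all of step 2 and linear speed of tile_out below 0.01 m/s and distance of each of white_1, white_2, white_3, green_1, green_2, neighbour, end_1, end_2 from where it was at the start of the episode below 0.006 m and distance of each of jar, scraper, strip from where it was at the start of the episode below 0.01 m); the robot touches nothing.
It fails at once if another tile was shifted (more than 6 mm) (distance of any of white_1, white_2, white_3, green_1, green_2, neighbour, end_1, end_2 from where it was at the start of the episode above 0.006 m).
It fails at once if the robot touched another tile (contact force between any of the fingers, the arm and white_1 above 0.5 N or contact force between any of the fingers, the arm and white_2 above 0.5 N or contact force between any of the fingers, the arm and white_3 above 0.5 N or contact force between any of the fingers, the arm and green_1 above 0.5 N or contact force between any of the fingers, the arm and green_2 above 0.5 N or contact force between any of the fingers, the arm and neighbour above 0.5 N or contact force between any of the fingers, the arm and end_1 above 0.5 N or contact force between any of the fingers, the arm and end_2 above 0.5 N).
It fails at once if the slipped tile was lifted or tipped instead of slid on the board (z of tile_out in the frame of board above 0.017 m or angle between tile_out's own z axis and vertical above 0.12 rad).
It fails at once if the slipped tile was pushed roughly (over 15 N) (contact force between any of the fingers, the arm and tile_out above 15 N).
It fails at once if the jar, the scraper or the glass strip was disturbed (distance of any of jar, scraper, strip from where it was at the start of the episode above 0.01 m).
It also fails if it takes over 35 s, if anything falls off the work surface, if the arm or the gripper's body presses on something with over 40 N, if the wrist force passes 120 N, or if a joint passes its speed limit or range.

## Working session

There is one attempt and no reset: what is moved stays moved. The work goes in short steps, Python scripts to look and compute and a tool call to move; the robot and the scene stay as the last step left them, time stands still between calls to the robot, and variables do not carry over. Pictures are saved under pics/ and viewed, about 8 in all and at most 12, crops included, and the job is handed in when it is done.

Besides the shell and the picture viewer there is one more tool, called after ">>>" by a JSON object that holds its "op" and its "data", one argument or row to a line. move_arm: Moves the arm, as the interface text tells. Its arguments: {"type":"object","properties":{"linear":{"type":"array"},"angular":{"type":"array"},"fingers":{"type":"array"}},"required":["linear","angular","fingers"]}

```bash
mkdir -p pics; cat > h.py <<'E'
import numpy as np,cv2,pickle
from rig import read_state,capture,hand_in
def snap(n,f):
    s=read_state();c=capture(n);c['s']=s
    pickle.dump(c,open(f'pics/{f}.pkl','wb'));cv2.imwrite(f'pics/{f}.png',c['color'][:,:,::-1]);return c
def load(f): return pickle.load(open(f'pics/{f}.pkl','rb'))
def campose(c):
    if 'view' in c: return np.linalg.inv(c['view'])
    T=np.eye(4);T[:3,:3]=c['s']['tcp_rot'];T[:3,3]=c['s']['position'];return T@c['hand_eye']
def ray(c,px,z):
    T=campose(c);px=np.atleast_2d(np.array(px,float))
    d=np.c_[(px[:,0]-c['cx'])/c['fx'],(px[:,1]-c['cy'])/c['fy'],np.ones(len(px))]@T[:3,:3].T
    o=T[:3,3];return o+d*((z-o[2])/d[:,2:3])
def proj(c,P):
    V=np.linalg.inv(campose(c));p=np.atleast_2d(P)@V[:3,:3].T+V[:3,3]
    return np.c_[c['fx']*p[:,0]/p[:,2]+c['cx'],c['fy']*p[:,1]/p[:,2]+c['cy']]
E
python3 - <<'E'
from h import *
for n in('scene','side','wrist'):
    c=snap(n,n+'0');print(n,campose(c).round(3).tolist(),c['fx'])
print(c['s']['position'],c['s']['tcp_rot'],c['s']['time_s'],c['s']['force'])
E
```

```text
scene [[-0.208, 0.862, -0.462, 0.974], [0.978, 0.177, -0.109, 0.13], [-0.012, -0.475, -0.88, 0.709], [0.0, 0.0, 0.0, 1.0]] 442.70332562386795
side [[1.0, -0.015, 0.025, 0.578], [-0.028, -0.699, 0.715, -0.784], [0.007, -0.715, -0.699, 0.87], [0.0, 0.0, 0.0, 1.0]] 563.0418309139551
wrist [[1.0, -0.0, -0.001, 0.624], [-0.0, -0.965, -0.262, 0.072], [-0.001, 0.262, -0.965, 0.384], [0.0, 0.0, 0.0, 1.0]] 409.6837885714204
[6.24364235e-01 1.10633655e-04 2.21673958e-01] [[ 1.09257013e-05  9.99998215e-01 -1.88944281e-03]
 [ 9.99999954e-01 -1.03549519e-05  3.02082413e-04]
 [ 3.02062308e-04 -1.88944602e-03 -9.99998169e-01]] 0.1 [ 0.39059537  0.46993722 -0.19425235]
```

View pics/scene0.png

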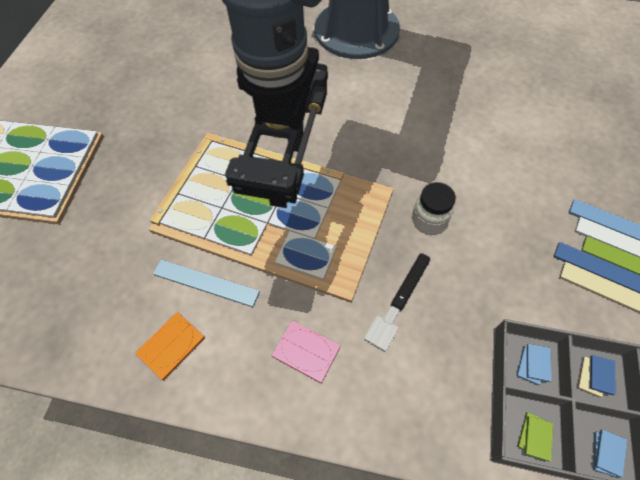

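View pics/wrist0.png

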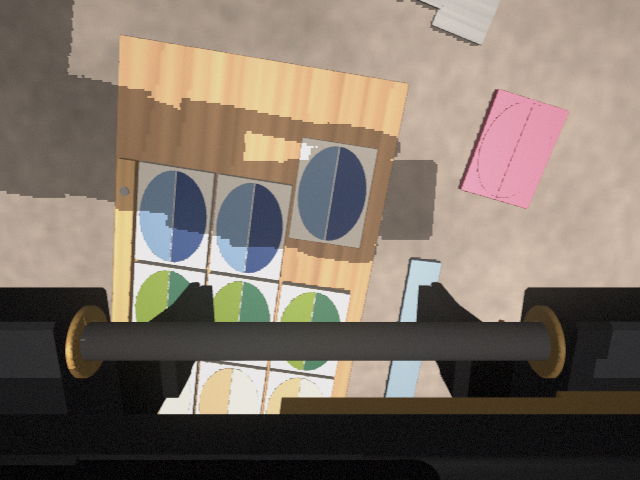

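Candidates in the wrist picture: the slipped tile is the blue oval at (334,193) in the far row. The end tiles in place are at (173,213) and (250,225). The pink look-alike at (515,150) lies off the board, and the orange one is at scene (170,345). I choose (334,193) and will measure it with a close crop.

```bash
python3 - <<'E'
from h import *
c=load('wrist0');im=c['color'][:,:,::-1].copy()
hsv=cv2.cvtColor(im,cv2.COLOR_BGR2HSV)
wood=((hsv[...,0]<28)&(hsv[...,1]>75)).astype(np.uint8)
m=(1-wood);m[:120]=0;m[290:]=0;m[:,:125]=0;m[:,400:]=0
m=cv2.morphologyEx(m,cv2.MORPH_OPEN,np.ones((3,3),np.uint8))
cs,_=cv2.findContours(m,cv2.RETR_EXTERNAL,cv2.CHAIN_APPROX_NONE)
for k in cs:
    if cv2.contourArea(k)<800: continue
    r=cv2.minAreaRect(k);print(cv2.contourArea(k),r)
    w=ray(c,k[:,0],0.022)[:,:2].astype(np.float32);rr=cv2.minAreaRect(w*1000);print('  world mm',rr, cv2.boxPoints(rr).round(1).tolist())
    cv2.drawContours(im,[k],-1,(0,0,255),1)
for p in [(303,138),(378,150),(361,248),(289,238)]: print(ray(c,p,.022).round(4))
cv2.imwrite('pics/crop.png',cv2.resize(im[110:310,110:420],None,fx=2.5,fy=2.5,interpolation=cv2.INTER_NEAREST))
E
```

```text
17403.5 ((212.54261779785156, 228.42388916015625), (154.954833984375, 128.4683074951172), 2.683774948120117)
  world mm ((528.165283203125, -19.896881103515625), (120.9339370727539, 135.5352783203125), 81.05577087402344) [[451.79998779296875, -69.0999984741211], [585.7000122070312, -90.19999694824219], [604.5, 29.299999237060547], [470.6000061035156, 50.400001525878906]]
2463.5 ((383.5, 215.0), (148.0, 31.0), 90.0)
  world mm ((684.945556640625, -2.3209152221679688), (29.15523910522461, 135.47647094726562), 3.047030210494995) [[666.7999877929688, 64.5], [674.0, -70.69999694824219], [703.0999755859375, -69.19999694824219], [695.9000244140625, 66.0999984741211]]
7416.0 ((332.2958984375, 192.587646484375), (76.64623260498047, 101.58390808105469), 8.365885734558105)
  world mm ((638.5728149414062, 20.382888793945312), (89.76182556152344, 66.4081802368164), 81.40972137451172) [[599.0, -19.0], [664.7000122070312, -29.0], [678.0999755859375, 59.79999923706055], [612.4000244140625, 69.69999694824219]]
[[0.6138 0.0685 0.022 ]]
[[0.6782 0.0585 0.022 ]]
[[ 0.6662 -0.0291  0.022 ]]
[[ 0.6003 -0.0196  0.022 ]]
```

View pics/crop.png

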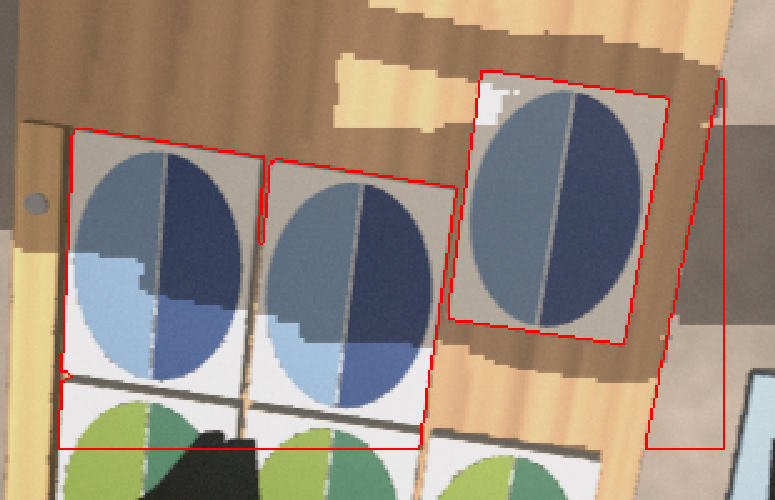

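The crop shows the slipped tile, outlined cleanly at crop (558,207), with the two in-place outer ends at crop (72,130)-(263,157) and (271,160)-(455,187). Next I'll work out the offset between them.

```bash
python3 - <<'E'
from h import *
c=load('wrist0')
q=lambda p:np.array(p,float)/2.5+110
f=lambda *p:ray(c,[q(x) for x in p],.022)[:,:2]*1000
ends=f((76,131),(258,156),(275,161),(452,187))
x=np.polyfit(ends[:,0],ends[:,1],1);th=np.arctan(x[0]);print('ends',ends.round(1),'th',np.degrees(th))
ux=np.array([np.cos(th),np.sin(th)]);uy=np.array([-np.sin(th),np.cos(th)])
print('resid',(ends-ends.mean(0))@uy)
T=np.array([[599,-19],[664.7,-29],[678.1,59.8],[612.4,69.7]])
y0=ends.mean(0)@uy
print('tile corners rel (x,y-end)',[(round(float(t@ux),1),round(float(t@uy-y0),1)) for t in T])
nb=f((430,433),(600,459));print('nb end rel',nb@ux,nb@uy-y0)
print('end tiles x',ends@ux)
e=f((72,130),(62,375),(456,188),(421,448));print('edges x',e@ux)
# goal: tile centre
ctr=T.mean(0);print('ctr',ctr,'ux',ux,'uy',uy)
E
```

```text
ends [[472.5  48.1]
 [535.2  39.5]
 [541.   37.8]
 [602.7  28.7]] th -8.496370682974442
resid [-0.16855574  0.57561833 -0.27456375 -0.13249883]
tile corners rel (x,y-end) [(595.2, -47.8), (661.7, -48.0), (661.8, 41.8), (595.4, 41.9)]
nb end rel [595.8637305  660.75038113] [-92.6142827  -93.49150223]
end tiles x [460.24897086 523.45148619 529.47504244 591.88169013]
edges x [458.86305144 458.3942395  593.32054851 593.26825362]
ctr [638.55   20.375] ux [ 0.98902522 -0.14774676] uy [0.14774676 0.98902522]
```

>>> {"op": "move_arm", "data": {
  "linear": [
    [4, 1.2, 0],
    [8.7, 2.4, 0],
    [8.7, 2.4, 0],
    [8.7, 2.4, 4],
    [8.7, 2.4, 8],
    [8.7, 2.4, 12],
    [8.7, 2.4, 15],
    [8.7, 2.4, 16],
    [8.7, 2.4, 16],
    [8.7, 2.4, 16]
  ],
  "angular": [
    [0, 0, 0.08],
    [0, 0, 0.148],
    [0, 0, 0.148],
    [0, 0, 0.148],
    [0, 0, 0.148],
    [0, 0, 0.148],
    [0, 0, 0.148],
    [0, 0, 0.148],
    [0, 0, 0.148],
    [0, 0, 0.148]
  ],
  "fingers": [0.43, 0.43, 0.43, 0.43, 0.43, 0.43, 0.43, 0.43, 0.43, 0.43]
}}

```text
time_s: 0.98
position: [0.6488, 0.087, 0.0622]
tcp_rot: [[0.147, 0.989, -0.001], [0.989, -0.147, 0.0], [0.0, -0.001, -1.0]]
force: [0.2, -0.3, -0.3]
opening: 0.339
```

```bash
python3 - <<'E'
from h import *
c=snap('scene','scene1');s=c['s'];print(s['position'],s['tcp_rot'].round(3) if hasattr(s['tcp_rot'],'round') else s['tcp_rot'],s['force'],s['opening'],s['time_s'])
print('jar',ray(c,(437,197),.075),'scraper tip',ray(c,(378,340),0.01))
cv2.imwrite('pics/s1c.png',cv2.resize(c['color'][120:380,140:480,::-1],None,fx=2.2,fy=2.2))
E
```

```text
[0.64876543 0.08704531 0.06221072] [[ 0.147  0.989 -0.001]
 [ 0.989 -0.147  0.   ]
 [ 0.    -0.001 -1.   ]] [ 0.20986824 -0.29770007 -0.29488345] 0.3386985243643149 0.9833
jar [[0.51191808 0.22575927 0.075     ]] scraper tip [[0.76051486 0.16737701 0.01      ]]
```

View pics/s1c.png

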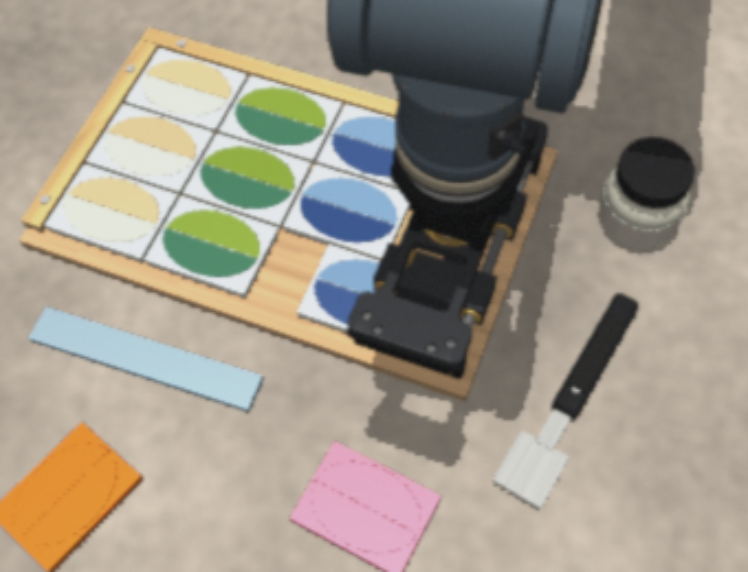

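The fingers hover beyond the tile's outer end, well clear of the jar (crop 655,190) and the scraper. Next I'll descend and make first contact.

>>> {"op": "move_arm", "data": {
  "linear": [
    [0, 0, 2],
    [0, 0, 3.5],
    [0, 0, 4.2],
    [0, 0, 4.6],
    [0, 0, 4.6],
    [-0.4, 0, 4.6],
    [-0.7, 0, 4.6],
    [-0.9, 0, 4.6],
    [-1.1, 0, 4.6],
    [-1.3, 0, 4.6],
    [-1.5, 0, 4.6],
    [-1.7, 0, 4.6]
  ],
  "angular": [
    [0, 0, 0],
    [0, 0, 0],
    [0, 0, 0],
    [0, 0, 0],
    [0, 0, 0],
    [0, 0, 0],
    [0, 0, 0],
    [0, 0, 0],
    [0, 0, 0],
    [0, 0, 0],
    [0, 0, 0],
    [0, 0, 0]
  ],
  "fingers": [0.43, 0.43, 0.43, 0.43, 0.43, 0.43, 0.43, 0.43, 0.43, 0.43, 0.43, 0.43]
}}

```text
time_s: 2.03
position: [0.6477, 0.0704, 0.0179]
tcp_rot: [[0.148, 0.989, 0.003], [0.989, -0.148, 0.001], [0.001, 0.003, -1.0]]
force: [0.1, 0.7, 1.6]
opening: 0.283
```

>>> {"op": "move_arm", "data": {
  "linear": [
    [-0.3, 0, 0],
    [-0.6, 0, 0],
    [-0.9, 0, 0],
    [-1.2, 0, 0],
    [-1.5, 0, 0],
    [-1.8, 0, 0],
    [-2.1, 0, 0],
    [-2.4, 0, 0],
    [-2.7, 0, 0],
    [-3.0, 0, 0],
    [-3.2, 0, 0],
    [-3.2, 0, 0]
  ],
  "angular": [
    [0, 0, 0],
    [0, 0, 0],
    [0, 0, 0],
    [0, 0, 0],
    [0, 0, 0],
    [0, 0, 0],
    [0, 0, 0],
    [0, 0, 0],
    [0, 0, 0],
    [0, 0, 0],
    [0, 0, 0],
    [0, 0, 0]
  ],
  "fingers": [0.43, 0.43, 0.43, 0.43, 0.43, 0.43, 0.43, 0.43, 0.43, 0.43, 0.43, 0.43]
}}

```text
time_s: 3.03
position: [0.6429, 0.038, 0.0178]
tcp_rot: [[0.148, 0.989, 0.002], [0.989, -0.148, 0.0], [0.001, 0.002, -1.0]]
force: [-0.1, 0.5, 0.1]
opening: 0.289
```

```bash
python3 - <<'E'
from h import *
for n in('side','wrist'): c=snap(n,n+'2')
s=c['s'];print(s['position'],s['force'],s['opening'],s['time_s'])
a=cv2.imread('pics/side2.png');b=cv2.imread('pics/wrist2.png')
o=np.hstack([cv2.resize(a,(400,300)),cv2.resize(b,(400,300))]);cv2.imwrite('pics/c2.png',o)
E
```

```text
[0.64280291 0.03812046 0.01770493] [-0.05151351  0.53386587 -0.30585946] 0.28400744777193093 3.0833
```

View pics/c2.png

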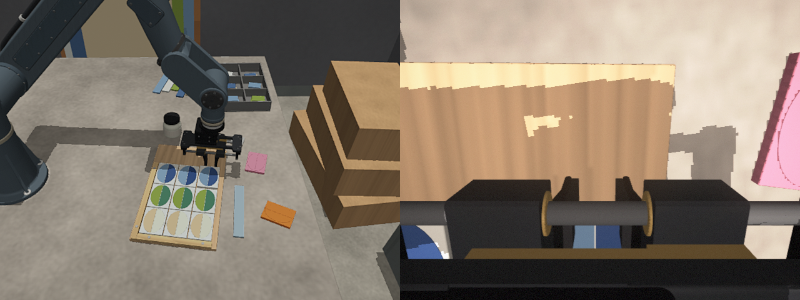

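The side view shows the tile almost home at about (207,175) in the half-size view, with its joint visible. I'll measure that joint in a full-resolution crop.

```bash
python3 - <<'E'
from h import *
a=cv2.imread('pics/side2.png')[240:380,260:390]
cv2.imwrite('pics/c3.png',cv2.resize(a,None,fx=4,fy=4,interpolation=cv2.INTER_CUBIC))
E
```

```text
(no output)
```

View pics/c3.png

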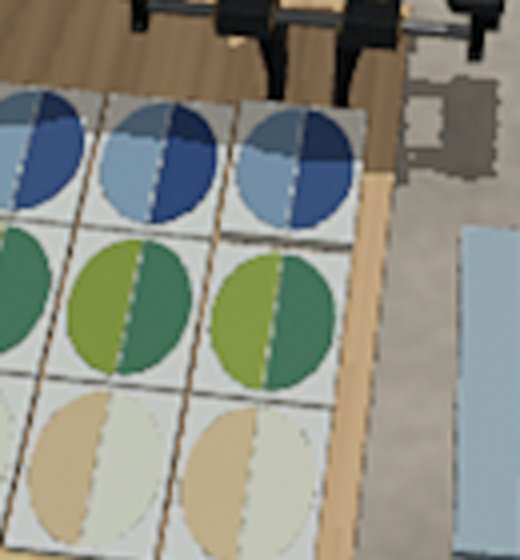

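The joint is still a few millimetres wider than the others. I'll back off and measure from above.

>>> {"op": "move_arm", "data": {
  "linear": [
    [1, 0, 0],
    [2, 0, 0],
    [2, 0, -2],
    [2, 0, -6],
    [2, 0, -10],
    [0, 0, -14],
    [-2, 0, -18],
    [-4, 0, -20],
    [-4, 0, -20],
    [-4, 0, -20],
    [-4, 0, -20]
  ],
  "angular": [
    [0, 0, 0],
    [0, 0, 0],
    [0, 0, 0],
    [0, 0, 0],
    [0, 0, 0],
    [0, 0, 0],
    [0, 0, 0],
    [0, 0, 0],
    [0, 0, 0],
    [0, 0, 0],
    [0, 0, 0]
  ],
  "fingers": [0.43, 0.43, 0.43, 0.43, 0.43, 0.43, 0.43, 0.43, 0.43, 0.43, 0.43]
}}

```text
time_s: 4.05
position: [0.6356, -0.0002, 0.2168]
tcp_rot: [[0.147, 0.989, 0.0], [0.989, -0.147, 0.001], [0.001, 0.0, -1.0]]
force: [1.2, 0.9, -0.3]
opening: 0.285
```

```bash
python3 - <<'E'
from h import *
c=snap('wrist','wrist3');s=c['s'];print(s['position'],s['time_s'])
cv2.imwrite('pics/c4.png',cv2.resize(c['color'][100:340,100:420,::-1],None,fx=2.5,fy=2.5,interpolation=cv2.INTER_NEAREST))
E
```

```text
[ 6.35621798e-01 -1.59819147e-04  2.16837822e-01] 4.05
```

View pics/c4.png

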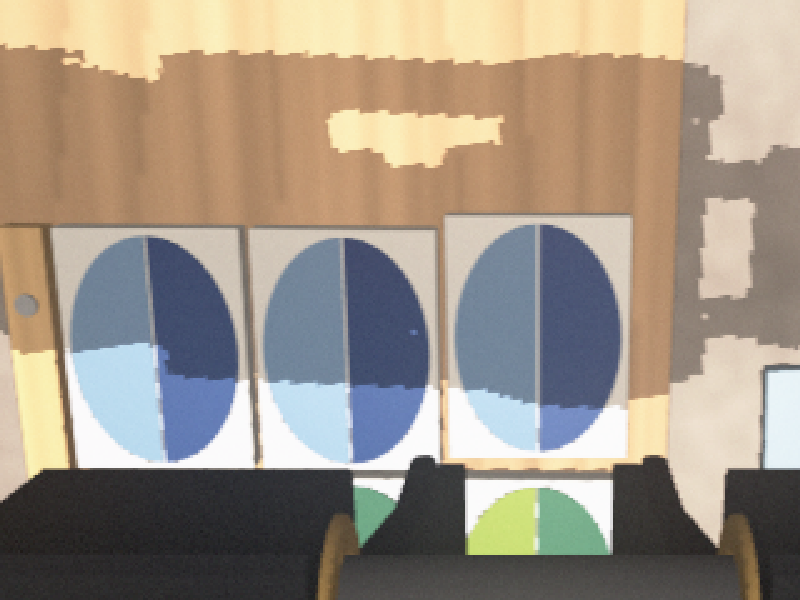

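The tile's outer edge is at crop row about 214, against 227-230 for the other ends. I'll get the exact offset by edge fitting.

```bash
cat >> h.py <<'E'
def edges(c,rngs,r0,r1):
    b=cv2.GaussianBlur(c['color'].astype(np.float32),(3,3),0);s=b[...,2]/b[...,0] # blue/red ratio: wood low
    out=[]
    for a,e in rngs:
        pts=[]
        for x in range(a,e):
            col=s[r0:r1,x];d=np.diff(col);i=int(np.argmax(d));i0=max(i-2,0);w=np.clip(d[i0:i+3],0,None)
            pts.append((x,r0+.5+(np.arange(i0,i0+len(w))@w)/w.sum()))
        pts=np.array(pts);k=abs(pts[:,1]-np.median(pts[:,1]))<2
        out.append(ray(c,pts[k],.022)[:,:2]*1000)
    return out
def report(c,rngs,r0,r1):
    E=edges(c,rngs,r0,r1);o=np.vstack(E[:2]);p=np.polyfit(o[:,0],o[:,1],1);t=np.polyfit(E[2][:,0],E[2][:,1],1)
    th=np.arctan(p[0]);m=E[2].mean(0)
    print('row angle deg',np.degrees(th),'tile angle',np.degrees(np.arctan(t[0])),'offset mm',(m[1]-np.polyval(p,m[0]))*np.cos(th),
      'resid other',[float(np.mean(e[:,1]-np.polyval(p,e[:,0]))) for e in E[:2]],'n',[len(e) for e in E])
E
python3 - <<'E'
from h import *
c=load('wrist3');report(c,[(124,193),(203,272),(281,350)],175,200)
E
```

```text
row angle deg -8.956980945564041 tile angle -9.010827126463601 offset mm 0.24213963493287904 resid other [0.0009002689675775071, -0.0008359640413714551] n [39, 42, 18]
```

```bash
python3 - <<'E'
import re
s=open('h.py').read()
s=s.replace("d=np.diff(col);i=int(np.argmax(d));","d=np.diff(col);j=int(np.argmax(col>T));i=max(j-1,0);").replace("    out=[]\n","    out=[];T=.78\n")
open('h.py','w').write(s)
E
python3 - <<'E'
from h import *
c=load('wrist3')
b=c['color'].astype(float);print((b[180:198,260,2]/b[180:198,260,0]).round(2),(b[180:198,345,2]/b[180:198,345,0]).round(2))
report(c,[(124,193),(203,272),(281,350)],176,200)
E
```

```text
[0.59 0.6  0.59 0.6  0.59 0.59 0.59 0.6  0.59 0.61 0.73 0.87 0.87 0.88
 0.88 0.88 0.88 0.88] [0.6  0.59 0.6  0.6  0.62 0.85 0.87 0.88 0.88 0.88 0.88 0.89 0.88 0.89
 0.89 0.88 0.89 0.88]
row angle deg -8.964844402128234 tile angle -8.557654219915312 offset mm 5.2059406153303245 resid other [0.002662980066321078, -0.002662980066293738] n [69, 69, 69]
```

>>> {"op": "move_arm", "data": {
  "linear": [
    [3, 0.1, 2],
    [5.2, 0.1, 4],
    [5.2, 0.1, 8],
    [5.2, 0.1, 12],
    [5.2, 0.1, 16],
    [5.2, 0.1, 18.5],
    [5.2, 0.1, 19.8],
    [5.2, 0.1, 19.9],
    [5.2, 0.1, 19.9]
  ],
  "angular": [
    [0, 0, 0.008],
    [0, 0, 0.008],
    [0, 0, 0.008],
    [0, 0, 0.008],
    [0, 0, 0.008],
    [0, 0, 0.008],
    [0, 0, 0.008],
    [0, 0, 0.008],
    [0, 0, 0.008]
  ],
  "fingers": [0.43, 0.43, 0.43, 0.43, 0.43, 0.43, 0.43, 0.43, 0.43]
}}

```text
time_s: 4.85
position: [0.6426, 0.0527, 0.0154]
tcp_rot: [[0.153, 0.988, -0.004], [0.988, -0.153, 0.002], [0.001, -0.004, -1.0]]
force: [0.0, 0.2, 0.6]
opening: 0.284
```

>>> {"op": "move_arm", "data": {
  "linear": [
    [-0.4, 0, 0],
    [-0.8, 0, 0],
    [-1.1, 0, 0],
    [-1.3, 0, 0],
    [-1.5, 0, 0],
    [-1.65, 0, 0],
    [-1.8, 0, 0],
    [-1.9, 0, 0],
    [-1.95, 0, 0],
    [-1.95, 0, 0],
    [-1.95, 0, 0]
  ],
  "angular": [
    [0, 0, 0],
    [0, 0, 0],
    [0, 0, 0],
    [0, 0, 0],
    [0, 0, 0],
    [0, 0, 0],
    [0, 0, 0],
    [0, 0, 0],
    [0, 0, 0],
    [0, 0, 0],
    [0, 0, 0]
  ],
  "fingers": [0.43, 0.43, 0.43, 0.43, 0.43, 0.43, 0.43, 0.43, 0.43, 0.43, 0.43]
}}

```text
time_s: 5.77
position: [0.6398, 0.0334, 0.0155]
tcp_rot: [[0.153, 0.988, -0.004], [0.988, -0.153, 0.001], [0.001, -0.004, -1.0]]
force: [0.3, 1.4, 0.1]
opening: 0.285
```

>>> {"op": "move_arm", "data": {
  "linear": [
    [1, 0, 0],
    [2, 0, 0],
    [2, 0, -2],
    [2, 0, -6],
    [2, 0, -10],
    [0, 0, -14],
    [-2, 0, -18],
    [-3.4, 0, -20],
    [-3.4, 0, -20],
    [-3.4, 0, -20],
    [-3.4, 0, -20]
  ],
  "angular": [
    [0, 0, 0],
    [0, 0, 0],
    [0, 0, 0],
    [0, 0, 0],
    [0, 0, 0],
    [0, 0, 0],
    [0, 0, 0],
    [0, 0, 0],
    [0, 0, 0],
    [0, 0, 0],
    [0, 0, 0]
  ],
  "fingers": [0.43, 0.43, 0.43, 0.43, 0.43, 0.43, 0.43, 0.43, 0.43, 0.43, 0.43]
}}

```text
time_s: 6.68
position: [0.6344, 0.0005, 0.2146]
tcp_rot: [[0.153, 0.988, -0.006], [0.988, -0.153, 0.002], [0.001, -0.006, -1.0]]
force: [-0.1, 0.5, -1.8]
opening: 0.281
```

```bash
python3 - <<'E'
from h import *
c=snap('wrist','wrist4');s=c['s'];print(s['position'],s['time_s'])
report(c,[(124,193),(203,272),(281,350)],176,200)
cv2.imwrite('pics/c5.png',cv2.resize(c['color'][100:340,100:420,::-1],None,fx=2.5,fy=2.5,interpolation=cv2.INTER_NEAREST))
E
```

```text
[6.34432388e-01 4.90011336e-04 2.14601803e-01] 6.6833
row angle deg -8.950317005479581 tile angle -8.809989516635776 offset mm 0.21703938665058722 resid other [0.012904051300908975, -0.012904051300851977] n [69, 69, 69]
```

View pics/c5.png

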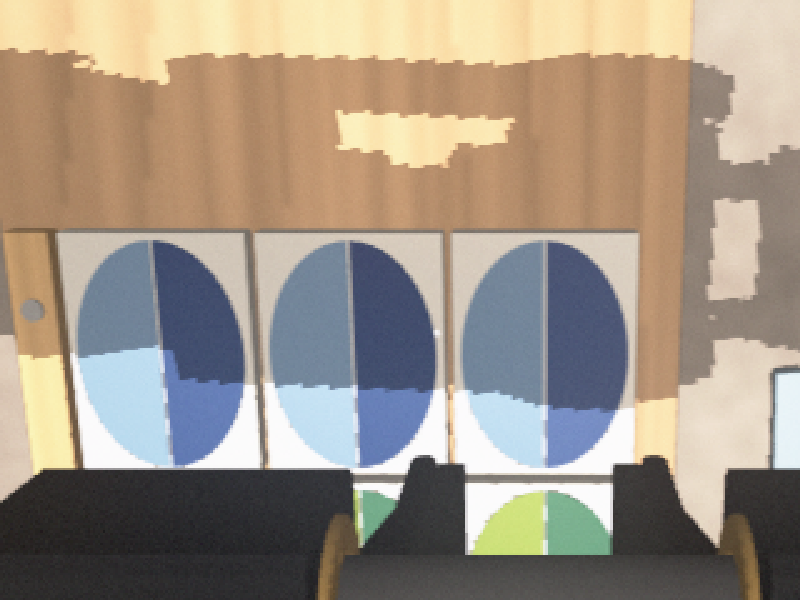

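The tile is in line: offset 0.2 mm, 0.14° off square, and its side joint matches the others. The hand is 0.21 m up and clear, so I'm handing in.

```bash
python3 -c "
from rig import hand_in
print(hand_in())"
```

```text
the job is handed in; nothing more can be done
None
```

I slid the far-row tile home along its row with the half-closed fingertips and handed the job in at about 6.7 s of robot time. It took one push of about 37 mm, a check from above, then a second push of about 5 mm.

- **Last wrist picture:** the tile's outer end is 0.2 mm from the line of the other two, and it is about 0.14° off square. By eye, its side and end joints match the others.
- **Forces:** the highest reading at the end of a push was about 1.4 N; I did not record peaks during the pushes.
- **Other objects:** I did not re-measure the jar, scraper, strip or the rest of the panel at the end. The arm's path stayed clear of them.
- **Failed check:** my first edge-fit script gave a wrong offset of 0.24 mm before the second push, because it caught the oval inlays. I fixed it, and the corrected value was 5.2 mm.

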